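# Set up the engraving dial for the next piece

### The arm

A 6-joint arm with a two-finger parallel gripper is mounted at the origin on a cart in front of the work surface, level with it; the furniture and walls round the work are solid. World frame = base frame: x ahead of the robot, y to its left, z up, the work surface at z = 0. Lengths are in m, angles in degrees, forces in N, time in s.
With the tool pointing down it reaches from about 0.35 to 0.775 m from the base axis. Payload 5.5 kg.
Tool frame: the origin (TCP) lies on the centre line of the jaws, within the pads' length; the fingertips stand 25 mm ahead of it and the grasp point (between the pads) lies 6 mm ahead of it (manip.tcp_to_tips is the distance from the TCP to the fingertips, in m); y points along the fingers, z is the direction in which the jaws open and shut, and the axes are right-handed (so a half turn about y gives the same grasp; the last joint's range is limited). The gripper opens to 85 mm and grips with 20 to 120 N. Pads are 22 mm wide; open, the fingers measure 114 mm over their backs; the gripper's body (76 mm by 85 mm) begins 54 mm behind the grasp point. The pads swing forward as they close: fully open they stand 13 mm farther back than shut.
Start: joints at [-7.998, 17.945, 2.641, 74.691, 0, 82.002], TCP at [0.575, -0, 0.256] pointing down, gripper open.
Joint ranges: [-158.12, 158.12], [-49.38, 96.58], [-58.88, 72.47], [-126.05, 133.96], [-84.25, 85.87], [-180, 180]. Speed limits (degrees/s): [147.25, 147.25, 180, 180, 180, 180].

### API

Orientations are given as a 3x3 rotation matrix whose columns are the frame's x, y, z axes.
In Python, from cell import manip, snapshot, calibration, boxes_of, cut_out, landmark_of gives the robot as it stands. Calls block until the motion is done:
- manip.reach(position, orientation): joint-space move of the TCP to a pose.
- manip.servo_line(position, attitude=None, max_speed=0.15): straight line of the TCP; attitude=None keeps the orientation; max_speed is the mean speed in m/s.
- manip.move_joints(angles): joint-space move.
- manip.release() and manip.close(): open the fingers fully, or close them until they stop; the grip force is fixed at half the most.
- manip.pause(seconds).
- manip.ik(position, orientation): joint angles nearest the present ones, or None.
- snapshot(name): name is "scene" or "side" or "wrist"; returns the picture (400x640x3 uint8, red, green, blue); there is no depth.
- calibration(name): a dict with "vertical_fov" (degrees; the focal length in pixels is half the picture's height over the tangent of half this angle, whatever the lens; pixels are square), "cx", "cy" (the principal point, pixels), "k1" (the pictures are not rectified: a ray, as slopes to the right and down, at radius r is drawn at 1 + k1 r^2 times it, then the intrinsics apply), "rvec" (rotation vector, rad) and "tvec" (3), from world to camera coordinates, as OpenCV has them; the wrist camera has in their place "tool_from_camera" (4x4, takes a point from camera to tool coordinates, whose origin is the TCP and whose axes are the tool frame's). Camera axes: x right, y down, z forward; pixel columns grow to the right and rows downward; lengths in m; the calibration is good to about 2 mm. A picture is of the moment at which its call begins: read the wrist's pose just before it. calibration takes no time and is no camera call.
A pose or a line that the arm cannot do raises manip.IKError and nothing moves.
- manip.hand_in(): hands the job in, once; it reports no verdict.
Trained networks look in the newest picture that a camera, given by its name, has taken for a name from the list of things; names that differ only in an ending like _2 or _b are one class to them, and where a whole thing is asked for, a point or a joint stands for the part that bears it (a point fixed in the world has none). Each returns a list of dicts, best first, with "p" (0 to 1); they miss things now and then, are a little off and sometimes report something else, mostly with a low value. They report only what shows in the picture. A call takes as long as a camera call. They do not tell look-alikes from the thing itself.
- boxes_of(camera, query): "location" ([x, y, z] in m, in world coordinates, good to about 4 mm: the middle of the surface that is visible of it).
- cut_out(camera, query): "region" (400x640 bool, what is visible of it).
- landmark_of(camera, query): "location" ([x, y, z] in m, in world coordinates, good to about 4 mm: a listed point, or the origin of a listed thing).
Readings, each from a call of its own:
- manip.get_time_s(): time.
- manip.get_joint_positions(): joint angles.
- manip.get_qd(): joint speeds.
- manip.get_joint_efforts(): joint torques, N m.
- manip.get_eef_pos(): TCP position.
- manip.get_ee_rot(): TCP orientation.
- manip.get_force(): force on the tool from outside, world axes, zero at the start.
- manip.get_ft_torque(): the same for the moment, N m.
- manip.get_opening(): finger opening in m.
Only numpy, scipy, OpenCV 4.12 (cv2) and the standard library are available. Lean on these libraries where they do the work, as an engineer would, in place of code of your own. Each camera call takes 0.05 s, during which the arm holds its last target. There are 200 camera calls.

### The job

The piece lying on the black mat is the next one to be engraved; it is the flat key tag, the plug gauge or the round tin, and the indexing dial has one nest shaped for each. Turn the dial (the upright posts are there to turn it by) until the nest that fits this piece stands at the pointer, clicked into its stop, and put the piece properly down in that nest. Leave the other two pieces and everything else on the desk where they are.

Things in the scene. Friction and masses are not known exactly. Their poses are not given: they have to be found in the camera images.
- dial_base: Fixed grey base of the dial, 232 mm across. Origin on the dial's axis, on the desk; z up. Its pointer, a dark wedge on a small bracket 5 to 31 mm outside the dial's rim (top 37 mm above the desk), lies on the base's -x side and points at the axis.
- dial (a joint): Angle of the dial about the base's upright axis, rad, anticlockwise from above; range +-3.5. Aluminium disc, 250 mm diameter, top face 34 mm above the desk. A sprung stop (about 0.2 N m) draws it to every quarter turn. At 0 the plain quarter is at the pointer, tag nest on the base's +y side, tin nest +x, gauge nest -y; pi/2 brings the tag nest to the pointer, -pi/2 the gauge, +-pi the tin.
- post0 (a point): Top of one of four upright steel posts on the dial by which it is turned (to be gripped or pushed): 14 mm diameter, 36 mm high above the disc (tops 70 mm above the desk), a 22 mm collar 3 mm high at the foot; 105 mm from the axis, midway between nests (at 45 degrees from the base's +x when the dial reads 0).
- post1 (a point): Top of one of four upright steel posts on the dial by which it is turned (to be gripped or pushed): 14 mm diameter, 36 mm high above the disc (tops 70 mm above the desk), a 22 mm collar 3 mm high at the foot; 105 mm from the axis, midway between nests (at 135 degrees from the base's +x when the dial reads 0).
- post2 (a point): Top of one of four upright steel posts on the dial by which it is turned (to be gripped or pushed): 14 mm diameter, 36 mm high above the disc (tops 70 mm above the desk), a 22 mm collar 3 mm high at the foot; 105 mm from the axis, midway between nests (at 225 degrees from the base's +x when the dial reads 0).
- post3 (a point): Top of one of four upright steel posts on the dial by which it is turned (to be gripped or pushed): 14 mm diameter, 36 mm high above the disc (tops 70 mm above the desk), a 22 mm collar 3 mm high at the foot; 105 mm from the axis, midway between nests (at 315 degrees from the base's +x when the dial reads 0).
- nest_tag (a point): Nest for the tag on the dial: four dark corner angles 5 mm high, 64 mm (y) by 32 mm (x) inside, the long sides open over the middle 44 mm for the fingers. Origin at its centre on the disc's top face, 70 mm from the dial's axis; x points radially outwards, y along the nest's length, z up.
- nest_tin (a point): Nest for the tin on the dial: dark ring 6 mm high, 74 mm inside, 82 mm outside. Origin at its centre on the disc's top face, 70 mm from the dial's axis; x radially outwards, z up.
- nest_gauge (a point): Nest for the plug gauge: two dark forks 13 mm high, 6 mm thick, each with an 11 mm gap; inner faces 56 mm apart along y. The gauge's 14 mm body lies on the disc between the forks, its thin ends in the gaps. Origin at its centre on the disc's top face, 70 mm from the dial's axis; x radially outwards, y along the nest, z up.
- station (a point): Fixed point at the pointer where the chosen nest's origin must stand: 70 mm from the dial's axis towards the pointer, at the height of the disc's top face (34 mm).
- mat: Square black mat on the desk, 116 mm a side, 1 mm thin. Origin at its centre, on the desk. One of the three pieces lies with its centre within about 15 mm of the mat's centre, the other two lie off the mat. Keeps still during a run.
- tag: White moulded key tag, 58 mm along y, 26 mm along x, 8 mm thick, lying flat; origin at the centre of its underside, z up. Grasp across the 26 mm width. Either end may point either way in the nest.
- gauge: Steel plug gauge, lying; its axis is its y. Knurled body 14 mm diameter from y -20 to +24 mm, thin ends of 6 mm diameter to y -40 and +40. Origin 7 mm off its axis, on its underside as it lies at the start. Grasp across the body. Either end may point either way in the nest.
- gauge_mid (a point): Middle of the plug gauge's 14 mm body, on its axis, 7 mm above the surface it lies on.
- tin: Round closed tin with a white lower part and a blue lid, 66 mm diameter, 33 mm high, lid not to be opened; origin at the centre of its underside, z up.
- screwdriver: Screwdriver with yellow handle, 193 mm long, lying on the desk; bystander.
- ring_pliers: Pliers with orange handles, 140 mm long, lying on the desk; bystander.
- pen_red: Red pen, 145 mm long, lying on the desk; bystander.
- tape_measure: Yellow tape measure, 31 x 73 x 58 mm, standing on the desk; bystander.
Things that resemble listed ones, but are neither listed nor needed, are in the scene too. What is shaped like the tin but red or turquoise is not meant.

How it is judged (in metres and radians):
At the end, for the whole second after the job is handed in: The piece from the mat rests in its own nest (centre within 6 mm for the tag, 7.5 mm for the tin, 5 mm across and 10 mm along for the gauge; down to 3 mm, level), that nest is within 6 mm of the station, dial and piece still; the other two pieces within 20 mm of their starts (((x of tag in the frame of nest_tag between -0.006 and 0.006 m and y of tag in the frame of nest_tag between -0.006 and 0.006 m and z of tag in the frame of nest_tag below 0.003 m and angle between tag's own z axis and vertical below 0.06 rad and horizontal distance between nest_tag and station below 0.006 m and linear speed of tag below 0.02 m/s and distance of each of tin, gauge_mid from where it was at the start of the episode below 0.02 m and horizontal distance between each of tin, gauge_mid and mat above 0.08 m) or (horizontal distance between tin and nest_tin below 0.0075 m and z of tin in the frame of nest_tin below 0.003 m and angle between tin's own z axis and vertical below 0.06 rad and horizontal distance between nest_tin and station below 0.006 m and linear speed of tin below 0.02 m/s and distance of each of tag, gauge_mid from where it was at the start of the episode below 0.02 m and horizontal distance between each of tag, gauge_mid and mat above 0.08 m) or (x of gauge_mid in the frame of nest_gauge between -0.005 and 0.005 m and y of gauge_mid in the frame of nest_gauge between -0.01 and 0.01 m and z of gauge_mid in the frame of nest_gauge below 0.0095 m and angle between the y axis of gauge and the y axis of nest_gauge, either way round below 0.2 rad and horizontal distance between nest_gauge and station below 0.006 m and linear speed of gauge below 0.02 m/s and distance of each of tag, tin from where it was at the start of the episode below 0.02 m and horizontal distance between each of tag, tin and mat above 0.08 m)) and velocity of joint dial between -0.05 and 0.05 rad/s); the robot touches nothing.
It fails at once if a bystander (screwdriver, pliers, pen or tape measure) is moved more than 30 mm (distance of any of screwdriver, ring_pliers, pen_red, tape_measure from where it was at the start of the episode above 0.03 m).
It also fails if it takes over 72 s, if anything falls off the work surface, if the arm or the gripper's body presses on something with over 40 N, if the wrist force passes 120 N, or if a joint passes its speed limit or range.

## Working session

There is one attempt and no reset: what is moved stays moved. The work goes in short steps, each a Python script; the robot and the scene stay as the last script left them, time stands still between calls to the robot, and variables do not carry over. Pictures are saved under pics/ and viewed, about 8 in all and at most 12, crops included, and the job is handed in when it is done.

```bash
ls; mkdir -p pics; cat > h.py <<'E'
import numpy as np, cv2
from cell import manip, snapshot, calibration, boxes_of, cut_out, landmark_of
def save(n,im,s=1.25):
    cv2.imwrite('pics/'+n, cv2.resize(im[:,:,::-1],None,fx=s,fy=s,interpolation=cv2.INTER_CUBIC))
E
python3 - <<'E'
from h import *
np.set_printoptions(precision=3,suppress=True)
for c in ('scene','side'):
    save(c+'0.png',snapshot(c)); print(c)
    for q in ['dial_base','post0','post1','post2','post3','nest_tag','nest_tin','nest_gauge','station','mat','tag','gauge_mid','tin','tape_measure','screwdriver','ring_pliers','pen_red']:
        try: print(q,[(round(d['p'],2),np.array(d['location'])) for d in landmark_of(c,q)][:3])
        except Exception as e: print(q,e)
print(manip.get_time_s(),manip.get_ee_rot())
E
```

```text
pics
scene
dial_base [(0.95, array([0.575, 0.162, 0.001]))]
post0 [(0.85, array([0.633, 0.08 , 0.072])), (0.64, array([0.487, 0.108, 0.069])), (0.59, array([0.662, 0.222, 0.07 ]))]
post1 [(0.85, array([0.633, 0.08 , 0.072])), (0.64, array([0.487, 0.108, 0.069])), (0.59, array([0.662, 0.222, 0.07 ]))]
post2 [(0.85, array([0.633, 0.08 , 0.072])), (0.64, array([0.487, 0.108, 0.069])), (0.59, array([0.662, 0.222, 0.07 ]))]
post3 [(0.85, array([0.633, 0.08 , 0.072])), (0.64, array([0.487, 0.108, 0.069])), (0.59, array([0.662, 0.222, 0.07 ]))]
nest_tag [(0.63, array([0.586, 0.229, 0.033])), (0.48, array([ 0.734, -0.031, -0.002]))]
nest_tin [(0.62, array([0.642, 0.152, 0.035]))]
nest_gauge [(0.64, array([0.662, 0.223, 0.07 ])), (0.56, array([0.558, 0.099, 0.034]))]
station [(0.62, array([0.511, 0.185, 0.036]))]
mat [(0.68, array([ 0.453, -0.124,  0.005])), (0.21, array([ 0.735, -0.029,  0.   ]))]
tag [(0.69, array([ 0.468, -0.338, -0.001]))]
gauge_mid [(0.58, array([0.664, 0.224, 0.069])), (0.56, array([ 0.617, -0.215,  0.006])), (0.45, array([0.509, 0.186, 0.034]))]
tin [(0.97, array([ 0.4
[... 1160 characters left out ...]
.035])), (0.36, array([0.562, 0.097, 0.034]))]
mat [(0.77, array([ 0.455, -0.124, -0.002])), (0.74, array([ 0.611, -0.212, -0.002])), (0.55, array([0.593, 0.232, 0.033]))]
tag [(0.8, array([ 0.466, -0.338,  0.002]))]
gauge_mid [(0.56, array([ 0.614, -0.211,  0.005])), (0.27, array([ 0.305,  0.223, -0.002]))]
tin [(0.96, array([ 0.451, -0.134,  0.001])), (0.92, array([ 0.603, -0.098,  0.001])), (0.78, array([ 0.56 , -0.327,  0.002]))]
tape_measure [(0.69, array([ 0.661, -0.39 , -0.001]))]
screwdriver [(0.66, array([ 0.29 , -0.227, -0.001]))]
ring_pliers [(0.72, array([ 0.304,  0.223, -0.002]))]
pen_red [(0.64, array([ 0.738, -0.038,  0.002]))]
1.8 [[-0.  0.  1.]
 [-1.  0. -0.]
 [-0. -1.  0.]]
```

View pics/scene0.png

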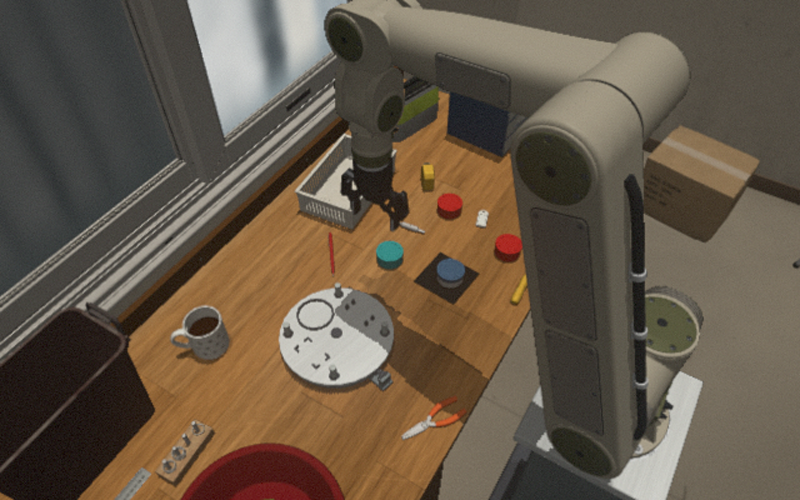

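View pics/side0.png

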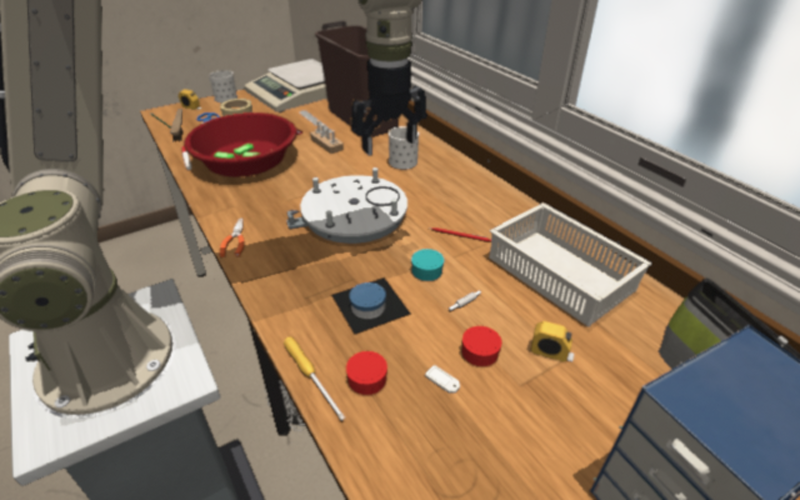

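The blue-lidded tin is on the mat (side picture 367,300). The dial is centred at about (0.575, 0.166) and reads about 0, with the tin nest on the far side, so it needs a half turn. I'll check the arc with IK: grip the post at -57° with the jaws tangential and turn it clockwise.

```bash
cat >> h.py <<'E'
np.set_printoptions(precision=3,suppress=True)
C=np.array([0.575,0.166])
def R(a):
    a=np.radians(a);c,s=np.cos(a),np.sin(a)
    return np.array([[s,0,c],[-c,0,s],[0,-1,0]])
def pol(r,deg,z,c=C):
    t=np.radians(deg); return [c[0]+r*np.cos(t),c[1]+r*np.sin(t),z]
E
python3 - <<'E'
from h import *
print(manip.tcp_to_tips,manip.get_opening())
for off in (90,-90):
  for t in (-57,-102,-147,-192,-237):
    for z in (.075,.16):
      print(off,t,z,manip.ik(pol(.105,t,z),R(t+off)))
print(manip.ik([.451,-.127,.038],R(-15)),manip.ik([.451,-.127,.038],R(165)),manip.ik([.51,.184,.07],R(-15)),manip.ik([.51,.184,.07],R(165)))
E
```

```text
0.025 0.08522518778206828
90 -57 0.075 [-0.187 30.637 -4.251 55.111  0.    56.813]
90 -57 0.16 [-0.187 27.1    2.621 65.521  0.    56.813]
90 -102 0.075 [ -1.734  22.852 -17.094  50.053   0.    100.266]
90 -102 0.16 [ -1.734  18.613 -10.235  61.152   0.    100.266]
90 -147 0.075 [  3.37   17.313 -25.499  47.188   0.    150.37 ]
90 -147 0.16 [  3.37   12.585 -18.459  58.956   0.    150.37 ]
90 -192 0.075 [  12.632   18.209  -24.185   47.606    0.    -155.368]
90 -192 0.16 [  12.632   13.56   -17.184   59.257    0.    -155.368]
90 -237 0.075 [  18.162   24.771  -14.034   51.195    0.    -104.838]
90 -237 0.16 [  18.162   20.703   -7.203   62.094    0.    -104.838]
-90 -57 0.075 [  -0.187   30.637   -4.251   55.111    0.    -123.187]
-90 -57 0.16 [  -0.187   27.1      2.621   65.521    0.    -123.187]
-90 -102 0.075 [ -1.734  22.852 -17.094  50.053   0.    -79.734]
-90 -102 0.16 [ -1.734  18.613 -10.235  61.152   0.    -79.734]
-90 -147 0.075 [  3.37   17.313 -25.499  47.188   0.    -29.63 ]
-90 -147 0.16 [  3.37   12.585 -18.459  58.956   0.    -29.63 ]
-90 -192 0.075 [ 12.632  18.209 -24.185  47.606   0.     24.632]
-90 -192 0.16 [ 12.632  13.56  -17.184  59.257   0.     24.632]
-90 -237 0.075 [ 18.162  24.771 -14.034  51.195   0.     75.162]
-90 -237 0.16 [18.162 20.703 -7.203 62.094  0.    75.162]
[-25.558  17.172 -32.255  40.573   0.     79.442] [ -25.558   17.172  -32.255   40.573    0.    -100.558] [ 11.353  21.765 -19.624  48.611   0.    116.353] [ 11.353  21.765 -19.624  48.611  -0.    -63.647]
```

```bash
python3 - <<'E'
from h import *
T0=-57.3
manip.reach(pol(.105,T0,.16),R(T0-90))
manip.servo_line(pol(.105,T0,.074))
print(manip.get_time_s(),manip.get_force())
manip.close(); print('open',manip.get_opening(),manip.get_force())
if manip.get_opening()<.02:
  for k in range(1,19):
    t=T0-10*k
    manip.servo_line(pol(.105,t,.074),R(t-90),max_speed=.08)
    f=manip.get_force()
    if k%3==0: print(k,f,manip.get_opening())
    if np.linalg.norm(f)>50: print('ABORT',k,f); break
print(manip.get_time_s())
E
```

```text
5.525 [0.58  0.049 0.2  ]
open 0.011434182899960272 [-2.067 -0.481  3.351]
3 [0.119 0.095 5.696] 0.01128239825858502
6 [-0.075  0.454  5.581] 0.01162223314351252
9 [2.525 2.161 4.414] 0.01139911007841713
12 [ 6.044 -1.418  2.692] 0.011792166236740429
15 [ 6.224 -2.418  3.324] 0.011735082437826049
18 [ 3.867 -4.538  6.441] 0.011687540514488415
12.9417
```

```bash
python3 - <<'E'
from h import *
manip.release(); p=np.array(manip.get_eef_pos()); p[2]=.16; manip.servo_line(p)
manip.reach([.50,.06,.36],R(-15))
manip.pause(.3)
save('w1.png',snapshot('wrist')); 
for c in ('wrist','scene','side'):
    if c!='wrist': snapshot(c)
    for q in ['dial_base','post0','nest_tag','nest_tin','nest_gauge','station','tin','mat']:
        print(c,q,[(round(d['p'],2),np.array(d['location'])) for d in landmark_of(c,q)][:4])
print(manip.get_time_s())
E
```

```text
wrist dial_base [(0.89, array([ 0.578,  0.166, -0.002])), (0.31, array([ 0.468, -0.339,  0.003]))]
wrist post0 [(0.92, array([0.486, 0.11 , 0.072])), (0.65, array([0.631, 0.078, 0.07 ]))]
wrist nest_tag [(0.66, array([0.558, 0.096, 0.035]))]
wrist nest_tin [(0.81, array([0.504, 0.179, 0.032])), (0.27, array([ 0.289, -0.228,  0.001]))]
wrist nest_gauge []
wrist station [(0.89, array([0.508, 0.18 , 0.034]))]
wrist tin [(0.63, array([ 0.558, -0.327,  0.002])), (0.6, array([ 0.364, -0.27 ,  0.002])), (0.57, array([ 0.447, -0.126,  0.001])), (0.56, array([ 0.607, -0.097, -0.002]))]
wrist mat [(0.6, array([ 0.457, -0.119, -0.002]))]
scene dial_base [(0.86, array([0.574, 0.165, 0.002])), (0.34, array([0.664, 0.22 , 0.071]))]
scene post0 [(0.74, array([0.662, 0.22 , 0.069])), (0.66, array([0.483, 0.109, 0.073])), (0.62, array([0.519, 0.255, 0.071])), (0.57, array([0.633, 0.077, 0.072]))]
scene nest_tag [(0.75, array([0.555, 0.096, 0.031]))]
scene nest_tin [(0.71, array([0.505, 0.184, 0.034])), (0.28, array([0.301, 0.222, 0.002])), (0.21, array([ 0.455, -0.121,  0.008]))]
scene nest_gauge [(0
[... 551 characters left out ...]
.664, 0.22 , 0.07 ]))]
side nest_tag [(0.8, array([0.564, 0.094, 0.035])), (0.68, array([0.578, 0.164, 0.002])), (0.15, array([ 0.738, -0.035, -0.   ]))]
side nest_tin [(0.79, array([0.51 , 0.178, 0.035]))]
side nest_gauge [(0.8, array([0.595, 0.228, 0.034])), (0.65, array([0.562, 0.095, 0.034])), (0.56, array([0.521, 0.255, 0.071])), (0.19, array([ 0.468, -0.339,  0.002]))]
side station [(0.61, array([0.51 , 0.182, 0.035])), (0.25, array([0.519, 0.256, 0.071]))]
side tin [(0.67, array([ 0.45 , -0.131,  0.001])), (0.67, array([ 0.367, -0.27 ,  0.001])), (0.63, array([ 0.599, -0.1  ,  0.002])), (0.21, array([ 0.581,  0.165, -0.001]))]
side mat [(0.62, array([ 0.455, -0.123, -0.002]))]
17.1083
```

View pics/w1.png

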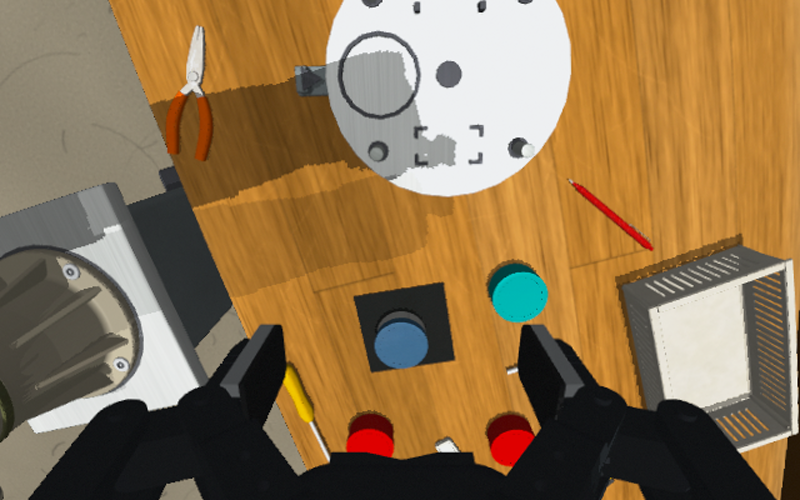

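Dial turned: the tin-nest ring is at the pointer (ring at 379,75 in the picture, pointer at 312,80), and nothing else moved. Next I refine the ring and tin centres from the wrist picture by projecting to their known heights.

```bash
cat >> h.py <<'E'
def plane(uv,z,cal,p,Rt):
    "wrist pixels (N,2) to world points on the plane z"
    f=200/np.tan(np.radians(cal['vertical_fov'])/2)
    d=(np.asarray(uv,float)-[cal['cx'],cal['cy']])/f; s=d.copy()
    for _ in range(10): s=d/(1+cal['k1']*(s**2).sum(1,keepdims=True))
    M=np.array(cal['tool_from_camera']); o=p+Rt@M[:3,3]
    r=np.c_[s,np.ones(len(s))]@(Rt@M[:3,:3]).T
    return (o+r*((z-o[2])/r[:,2:]))[:,:2]
def circ(P,r0=None):
    from scipy.optimize import least_squares
    g=np.r_[np.median(P,0),r0]
    return least_squares(lambda q:np.hypot(*(P-q[:2]).T)-q[2],g,loss='soft_l1',f_scale=.001).x
def measure(im,p,Rt,tin0,nest0):
    cal=calibration('wrist'); v,u=np.mgrid[:400,:640]; uv=np.c_[u.ravel(),v.ravel()]; px=im.reshape(-1,3).astype(int)
    W=plane(uv,.034,cal,p,Rt); m=(px[:,2]>px[:,0]+35)&(np.hypot(*(W-tin0).T)<.05)
    if m.sum()>100: 
        h=cv2.convexHull(W[m].astype(np.float32)*1000)[:,0]/1000; print('lid',circ(h,.033),m.sum())
    W=plane(uv,.040,cal,p,Rt); d=np.hypot(*(W-nest0).T)
    g=cv2.cvtColor(im,cv2.COLOR_RGB2GRAY); bh=cv2.morphologyEx(g,cv2.MORPH_BLACKHAT,np.ones((13,13),np.uint8)).ravel()
    m=(bh>45)&(d<.047)&(d>.03); print('ring',circ(W[m],.039),m.sum())
E
python3 - <<'E'
from h import *
p=np.array(manip.get_eef_pos());Rt=np.array(manip.get_ee_rot())
measure(snapshot('wrist'),p,Rt,[.449,-.127],[.506,.18])
# centre the tin in the wrist view, look again
M=np.array(calibration('wrist')['tool_from_camera']); print(M)
manip.reach([.47,.0,.36],R(-15)); manip.pause(.2)
p=np.array(manip.get_eef_pos());Rt=np.array(manip.get_ee_rot())
measure(snapshot('wrist'),p,Rt,[.449,-.127],[.506,.18])
E
```

```text
lid [ 0.449 -0.123  0.033] 1265
ring [0.508 0.181 0.039] 810
[[ 0.001  0.951  0.31  -0.08 ]
 [ 0.001 -0.31   0.951 -0.117]
 [ 1.    -0.001 -0.001  0.001]
 [ 0.     0.     0.     1.   ]]
lid [ 0.449 -0.123  0.033] 1456
ring [0.508 0.18  0.039] 483
```

```bash
python3 - <<'E'
from h import *
T=[.449,-.1235]; N=[.508,.1805]
manip.reach([*T,.12],R(-15)); manip.servo_line([*T,.037]); manip.close()
print(manip.get_opening(),manip.get_force(),manip.get_eef_pos())
manip.servo_line([*T,.15]); manip.pause(.2); print(manip.get_opening(),manip.get_force())
manip.reach([*N,.15],R(-15)); manip.servo_line([*N,.085],max_speed=.1); manip.pause(.2)
print(manip.get_time_s(),manip.get_force(),manip.get_opening())
save('side2.png',snapshot('side')[100:220,200:360],4)
save('wrist2.png',snapshot('wrist'))
E
```

```text
0.06336434349619541 [-1.424  1.143  7.627] [ 0.45  -0.124  0.039]
0.06315543914699603 [-0.266  0.635 -2.182]
23.1667 [-0.18   0.353 -1.932] 0.06331479234987858
```

View pics/side2.png

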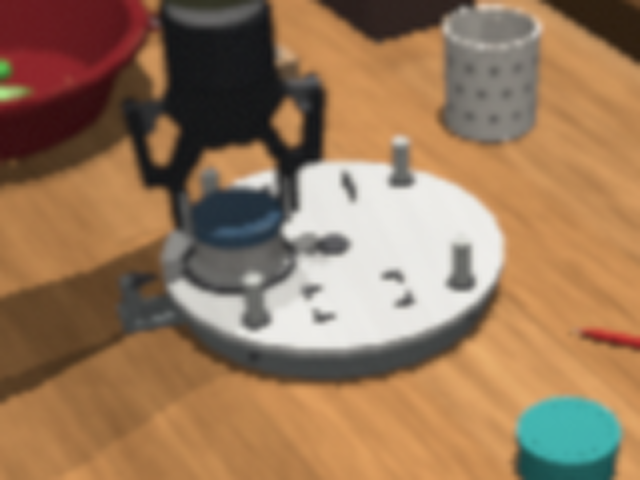

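View pics/wrist2.png

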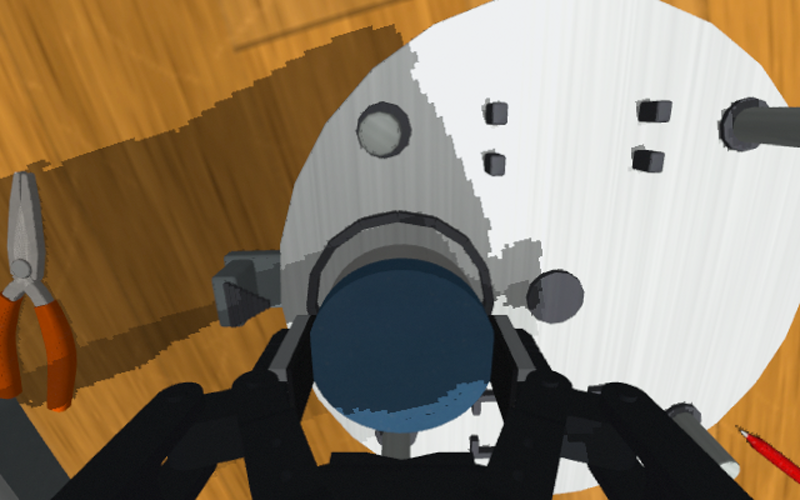

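The tin hangs level over the ring, centred in the jaw direction (ring 310–490, lid 311–493). Lowering it, watching the force.

```bash
python3 - <<'E'
from h import *
N=[.508,.1805]
for z in (.078,.075,.073,.072,.071,.070):
    manip.servo_line([*N,z],max_speed=.05); f=manip.get_force(); print(z,manip.get_eef_pos()[2],f)
    if f[2]>5: break
manip.release(); manip.servo_line([*N,.17]); manip.reach([.47,.0,.36],R(-15)); manip.pause(.3)
p=np.array(manip.get_eef_pos());Rt=np.array(manip.get_ee_rot())
im=snapshot('wrist')
cal=calibration('wrist'); v,u=np.mgrid[:400,:640]; W=plane(np.c_[u.ravel(),v.ravel()],.067,cal,p,Rt)
px=im.reshape(-1,3).astype(int); m=(px[:,2]>px[:,0]+20)&(np.hypot(*(W-N).T)<.05)
h=cv2.convexHull(W[m].astype(np.float32)*1000)[:,0]/1000; print('lid',circ(h,.033),m.sum())
s=snapshot('side'); print([(d['p'],d['location']) for d in landmark_of('side','tin')])
save('side3.png',s[100:220,200:360],4); save('w3.png',im[:220,150:500],2); print(manip.get_time_s())
E
```

```text
0.078 0.07740203894195596 [-0.495 -0.245 -0.807]
0.075 0.07472783802127077 [ 0.51  -0.828 -1.523]
0.073 0.07305299211212683 [ 0.049 -0.246 -1.128]
0.072 0.07293280475751929 [-2.728  1.123  5.71 ]
lid [0.508 0.178 0.033] 1409
[(0.94, [0.5113, 0.1708, 0.0332]), (0.78, [0.5603, -0.3257, 0.001]), (0.72, [0.6007, -0.0983, 0.0035]), (0.6, [0.3662, -0.2713, -0.0027])]
26.95
```

View pics/side3.png

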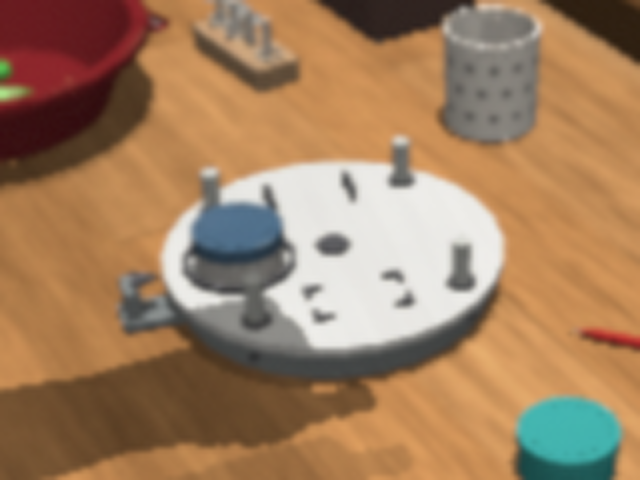

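View pics/w3.png

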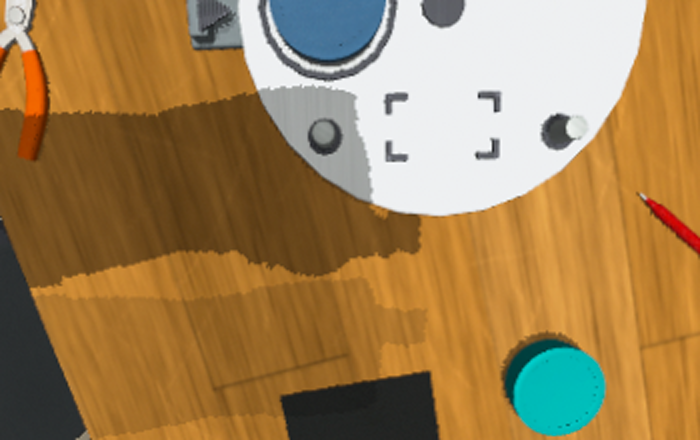

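The tin touched down at disc height: TCP was 0.073 at contact, and it would have been about 0.078 on the rim. One more wrist view with the whole ring in the picture to confirm.

```bash
python3 - <<'E'
from h import *
N=[.508,.1805]
manip.reach([.508,.085,.30],R(-15)); manip.pause(.3)
p=np.array(manip.get_eef_pos());Rt=np.array(manip.get_ee_rot()); im=snapshot('wrist')
cal=calibration('wrist'); v,u=np.mgrid[:400,:640]; W=plane(np.c_[u.ravel(),v.ravel()],.067,cal,p,Rt)
px=im.reshape(-1,3).astype(int); m=(px[:,2]>px[:,0]+20)&(np.hypot(*(W-N).T)<.05)
h=cv2.convexHull(W[m].astype(np.float32)*1000)[:,0]/1000; print('lid',circ(h,.033),m.sum())
c,r=cv2.fitEllipse(cv2.convexHull(np.c_[u.ravel(),v.ravel()][m].astype(np.int32)))[:2];print(c,r)
measure(im,p,Rt,[0,0],N)
save('w4.png',im[:260,150:500],2); print(manip.get_time_s())
E
```

```text
lid [0.508 0.18  0.033] 3472
(296.0375671386719, 79.3416976928711) (64.52978515625, 68.09773254394531)
ring [0.508 0.181 0.039] 574
27.8167
```

View pics/w4.png

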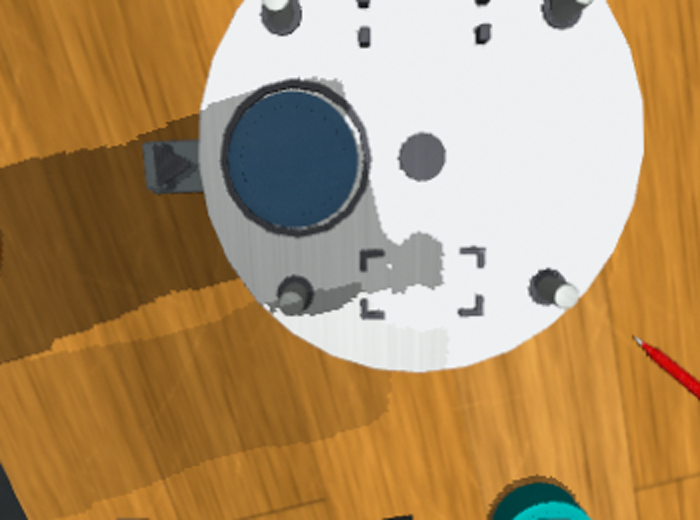

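The lid sits inside the ring (both centred near 295,158), in line with the pointer (175,165) and the axis (422,156). Handing in.

```bash
python3 -c "
from h import *
manip.hand_in(); print(manip.get_time_s())"
```

```text
the job is handed in; nothing more can be done
the job is handed in; nothing more can be done
```

The blue-lidded tin was the piece on the mat, and it now sits in its nest at the pointer. I turned the dial half a turn clockwise by gripping one post, then placed the tin, and handed in about 28 s into the run.

**Last checks:**
- **Tin in nest:** the lid centre is at (0.508, 0.180) and the ring centre at (0.508, 0.181), about 1 mm apart. In the last wrist picture the lid lies inside the ring.
- **Depth:** the tin met the disc about 1 mm above the height I predicted. On the ring's rim it would have been about 6 mm high.
- **Nest at pointer:** the ring is in line with the pointer and the axis, within about 2 mm judged from the picture. The dial joint has no reading, so I could not check its angle directly.
- **Other objects:** the robot never went near the tag, the gauge or the bystanders. I did not measure them again after the move.

One reading disagreed: the network's tin position from the side camera was about 9 mm off in y (0.171). The side camera also read the tin too low in y when it was on the mat, so I trusted the wrist-camera fits.

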